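Move a clip-on bur block from the storage rail to the bench dock

ROBOT

A 7-joint arm with a two-finger parallel gripper is mounted at the origin on the work surface. World frame = base frame: x ahead of the robot, y to its left, z up, the work surface at z = 0. Lengths are in m, angles in rad, forces in N, time in s.
With the tool pointing down it reaches from about 0.425 to 0.825 m from the base axis. Payload 3.6 kg.
Tool frame: the origin (TCP) lies on the centre line of the jaws, within the pads' length; the fingertips stand 11 mm ahead of it and the grasp point (between the pads) lies 8 mm behind it; z points along the fingers, x is the direction in which the jaws open and shut, and the axes are right-handed (so a half turn about z gives the same grasp; the last joint's range is limited). The gripper opens to 93 mm and grips with 3 to 60 N. Pads are 15 mm wide; open, the fingers measure 128 mm over their backs; the gripper's body (75 mm by 188 mm) begins 65 mm behind the grasp point.
Start: joints at [1.145, 0.615, -0.013, 1.423, 0.008, 1.103, -0.04], TCP at [0.253, -0.599, 0.23] pointing down, gripper open.
Joint ranges: [-3.12, 3.12], [-0.3, 2.06], [-1.34, 1.32], [0.26, 2.42], [-1.36, 4.5], [0.01, 1.98], [-2.84, 2.84]. Speed limits (rad/s): [2.79, 2.79, 3.14, 3.14, 3.14, 3.14, 3.14].

INTERFACE

Orientations are given as a unit quaternion [w, x, y, z].
In Python, from cell import manip gives the robot as it stands.
- The arm moves only by the tool arm_command, never from a script. Its argument "targets" is a list of rows, each a list of 2 entries, a list of its own where there are three numbers: the shift along the world's x, y, z normalised to -1 to 1, where 1 is 150 mm, then the turn, a rotation vector about the world's x, y, z normalised to -1 to 1, where 1 is 60 degrees. In form: [[[tx, ty, tz], [ax, ay, az]], ...]. A call has 1 to 20 rows; each row is the pose to reach, as a shift and turn from the pose commanded when the call began; what a row does not reach only later rows make up. A row lasts 1/12 s, in which the tool goes at most 41.7 mm and 7.16 degrees, less where a joint would pass 70% of its speed; a pose out of reach is approached as far as the arm can. A call with a number of a shift or a turn outside -1 to 1 is refused whole. A call with a gripper value outside its range is refused whole. "claw" is the opening, from 0 (shut) to 1 (fully open), set as the call begins (left out, the last holds). The fingers move at their own pace and stop on an object; "force" is the grip in N (left out, the last holds). Time passes only in rows, so rows that repeat a pose let the fingers close. It gives the time, the measured TCP pose, the force and the opening at its end, in the units of the state.
- manip.get_state(): the state, without advancing time (a new reading comes with each control period).
- manip.capture(name): name is "side" or "top"; returns (picture, depth): 384x512x3 uint8, red, green, blue; 384x512 float32, m along the optical axis (not along the pixel's ray), 0 where there is no reading.
- manip.calibration(name): a dict with "intrinsics" (3x3 intrinsics, pixels), "R" (3x3) and "t" (3): a world point X has camera coordinates R X + t. Camera axes: x right, y down, z forward; pixel columns grow to the right and rows downward; lengths in m; the calibration is good to about 2 mm. A picture is of the moment at which its call begins. calibration takes no time and is no camera call.
- manip.close_job(): hands the job in, once; it reports no verdict.
The state is a dict: "t": time; "joint_positions": joint angles; "qvel": joint speeds; "joint_efforts": joint torques, N m; "tool_pos": TCP position; "orientation": TCP orientation; "contact_force": force on the tool from outside, world axes, zero at the start; "ft_torque": the same for the moment, N m; "opening": finger opening in m.
Only numpy, scipy, OpenCV 4.12 (cv2) and the standard library are available. Lean on these libraries where they do the work, as an engineer would, in place of code of your own. Each camera call takes 0.05 s, during which the arm holds its last target. There are 200 camera calls.

TASK

Unclip the bur block with the red grip from the long aluminium storage rail by lifting it off against its spring catch, then set it over the short brass rail on the blue base, lined up end to end with that rail, and press it down until it clicks fully home; let go of it. Leave the green block clipped where it is and do not disturb the other things on the bench.

Things in the scene. Friction and masses are not known exactly. Their poses are not given: they have to be found in the camera images.
- red_block: Clip-on bur block with a red grip: inverted-U saddle of dark wood, 48 mm across (x), 80 mm long (y), cheeks 30 mm deep, 26 mm slot, deck 44 mm above its underside, ribs inside the cheeks that snap under a rail's rollers. Origin: centre of its underside; y along the rail, z up; either way round is the same. About 130 g. Starts clipped at either station of the storage rail.
- red_block_grip (a point): Middle of the red plastic grip on the block's deck, 70 mm above the block's origin. The grip is 20 mm thick (block x), 30 mm long (y), 48 mm tall (44 to 92 mm above the origin): pinch it across its 20 mm. Metal burs up to 30 mm tall stand on the deck beyond both its ends, at y = +-32 mm.
- green_block: Clip-on bur block with a green grip: inverted-U saddle of dark wood, 48 mm across (x), 80 mm long (y), cheeks 30 mm deep, 26 mm slot, deck 44 mm above its underside, ribs inside the cheeks that snap under a rail's rollers. Origin: centre of its underside; y along the rail, z up; either way round is the same. Stays at the other station.
- rack: Aluminium storage rail: bar 14 mm thick (x), 220 mm long (y), top 60 mm above the bench, on a dark steel base 70 by 240 mm. Two stations, 60 mm either side of its middle. Sprung rollers on its sides at 44 mm hold a block; about 10 N takes it off or on. Block fully home: its origin 30 mm above this one. Origin: centre of the base's underside; y along the bar. Fixed.
- dock: Short brass dock rail, empty: bar 14 mm thick (x), 80 mm long (y), top 60 mm above the bench, on a blue base 100 by 100 mm. One station, at its middle. Sprung rollers on its sides at 44 mm hold a block; about 10 N takes it off or on. Block fully home: its origin 30 mm above this one. Origin: centre of the base's underside; y along the bar. Fixed.
- jar: Bystander: lidded glass jar with a purple cap, 54 mm across, 60 mm tall. Origin: centre of its underside.
- oil_can: Bystander: grey oil can with a red spout, 40 by 60 mm, 115 mm tall with its spout. Origin: centre of its underside.
- screwdriver: Bystander: screwdriver with a wooden handle, about 200 mm long, lying along its x. Origin: under its middle.
Things that resemble listed ones, but are neither listed nor needed, are in the scene too. There is more than one size of the dock; the one meant has the size given above. Leave any turquoise look-alike of the red_block alone.

How it is judged:
By the outcome, as a careful person would: the job done as asked, in the order asked, and still so for the second after the job is handed in, with the robot touching nothing.
It also fails if it takes over 54 s, if anything falls off the work surface, if the arm or the gripper's body presses on something with over 40 N, if the wrist force passes 120 N, or if a joint passes its speed limit or range.

## Working session

There is one attempt and no reset: what is moved stays moved. The work goes in short steps, Python scripts to look and compute and a tool call to move; the robot and the scene stay as the last step left them, time stands still between calls to the robot, and variables do not carry over. Pictures are saved under pics/ and viewed, about 8 in all and at most 12, crops included, and the job is handed in when it is done.

Besides the shell and the picture viewer there is one more tool, called after ">>>" as name(argument=value, ...) on one line, values as JSON. arm_command: Moves the arm, as the interface text tells. Scaled input: -1 to 1 covers 150 mm each way for a shift and 60 degrees each way for a turn. Its arguments: {"type":"object","properties":{"targets":{"type":"array","items":{"type":"array"}},"claw":{"type":"number"},"force":{"type":"number"}},"required":["targets"]}

```bash
mkdir -p pics; cat > h.py <<'E'
from cell import manip
import numpy as np, cv2
def grab(name,tag):
    im,d=manip.capture(name); np.savez(f'pics/{tag}.npz',im=im,d=d)
    cv2.imwrite(f'pics/{tag}.png',im[:,:,::-1]); return im,d
def world(name,d):
    c=manip.calibration(name);K=np.array(c['intrinsics']);R=np.array(c['R']);t=np.array(c['t'])
    v,u=np.mgrid[:d.shape[0],:d.shape[1]]
    P=np.stack([(u-K[0,2])/K[0,0]*d,(v-K[1,2])/K[1,1]*d,d],-1)
    return (P-t)@R
E
python3 - <<'E'
from h import *
for n in('top','side'):
    im,d=grab(n,n+'0'); c=manip.calibration(n); print(n,-np.array(c['R']).T@c['t'],c['R'][2])
s=manip.get_state();print(s['t'],s['tool_pos'],s['orientation'],s['opening'])
E
```

```text
top [ 0.45574441 -0.00898521  1.25135355] [ 0.10550239  0.02065062 -0.99420461]
side [0.37530467 0.8365782  0.84581562] [ 0.18090561 -0.72027676 -0.66968242]
0.1 [ 0.25272739 -0.59813945  0.22864368] [-5.75932440e-04  8.33441118e-01 -5.52607167e-01 -9.43170546e-04] 0.09311797383887503
```

View pics/top0.png

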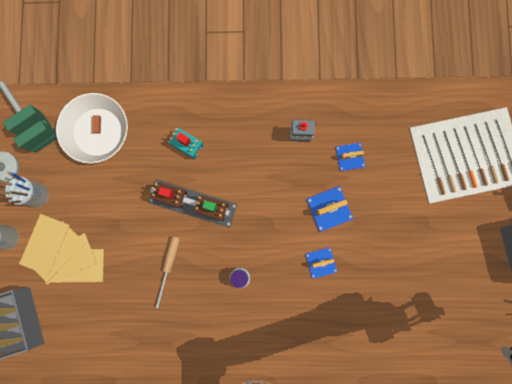

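View pics/side0.png

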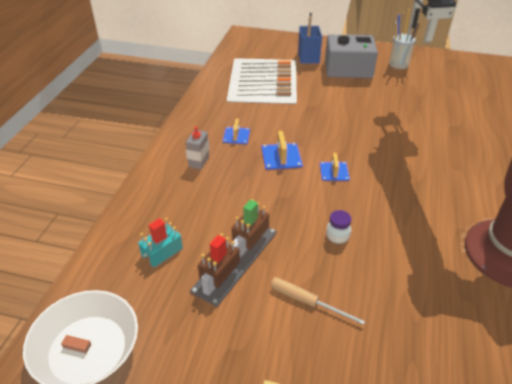

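The top view shows the rack at about (192,202), with the red block at (165,193) and green at (209,206). There are three blue bases at (330,208), (350,156) and (321,262), and the first is the largest. The turquoise look-alike is at (185,142). Next I'll measure all of these.

```bash
python3 - <<'E'
from h import *
z=np.load('pics/top0.npz');im,d=z['im'],z['d'];P=world('top',d)
hsv=cv2.cvtColor(im,cv2.COLOR_RGB2HSV);H,S,V=[hsv[...,i].astype(int) for i in range(3)]
print('table z',np.median(P[290:330,100:150,2]))
def rect(m,tag,pts=None):
    q=P[m&(d>0)];r=cv2.minAreaRect((q[:,:2]*1000).astype(np.float32));
    print(tag,len(q),'rect',np.round(r[0],1),np.round(r[1],1),round(r[2],1),'mean',q.mean(0).round(4),'z',np.percentile(q[:,2],[5,50,95]).round(4))
blue=(H>100)&(H<125)&(S>150)&(V>80)
n,l,st,_=cv2.connectedComponentsWithStats(blue.astype(np.uint8))
for i in range(1,n):
    if st[i,4]>150:
        x,y,w,h=st[i,:4]; rect(l==i,('blue',x,y,w,h))
        m=np.zeros(d.shape,bool);m[y:y+h,x:x+w]=1
        rect(m&(P[...,2]>.03),'  bar')
        rect(m&(H>12)&(H<28)&(S>120)&(V>150)&(P[...,2]>.02),'  brass')
w=np.zeros(d.shape,bool);w[170:235,135:245]=1
hi=w&(P[...,2]>.006)
rect(hi&(P[...,2]<.035),'rack base');rect(hi&(P[...,2]<.035)&(P[...,2]>.008)&(V<110)&(S<100),'rackdark')
rect(w&((H<6)|(H>174))&(S>170)&(V>120)&(P[...,2]>.105),'redgrip')
rect(w&(H>45)&(H<85)&(S>120)&(P[...,2]>.105),'greengrip')
z=np.load('pics/side0.npz');im,d=z['im'],z['d'];P=world('side',d)
hsv=cv2.cvtColor(im,cv2.COLOR_RGB2HSV);H,S,V=[hsv[...,i].astype(int) for i in range(3)]
w=np.zeros(d.shape,bool);w[190:310,190:280]=1
rect(w&((H<6)|(H>174))&(S>170)&(V>120),'s red');rect(w&(H>45)&(H<85)&(S>120),'s green')
w[:]=0;w[125:175,255:310]=1
rect(w&(H>12)&(H<28)&(S>120)&(V>150)&(P[...,2]>.02),'s brass')
a=np.load('pics/top0.npz')['im'];b=im
o=np.hstack([cv2.resize(a[170:235,135:245],(440,260),interpolation=2),cv2.resize(a[180:240,295:365],(303,260),interpolation=2)])
cv2.imwrite('pics/crop0.png',o[:,:,::-1])
E
```

```text
table z 0.001239769027418017
('blue', np.int32(337), np.int32(144), np.int32(27), np.int32(26)) 398 rect [ 719.2 -268.4] [67.9 68.4] 9.2 mean [ 0.7173 -0.2673  0.007 ] z [0.0029 0.0071 0.011 ]
  bar 105 rect [ 720.8 -269.4] [16.6 56.6] 14.8 mean [ 0.7196 -0.2691  0.0419] z [0.0337 0.0434 0.0474]
  brass 69 rect [ 718.9 -269.7] [ 9.1 56.9] 10.5 mean [ 0.7187 -0.2701  0.0431] z [0.0359 0.0441 0.0476]
('blue', np.int32(309), np.int32(187), np.int32(43), np.int32(44)) 897 rect [ 572.7 -206.3] [96.6 96.2] 20.4 mean [ 0.5716 -0.2055  0.0095] z [0.0054 0.0095 0.0134]
  bar 207 rect [ 573.6 -207.9] [23.5 81.1] 21.2 mean [ 0.5727 -0.2061  0.0576] z [0.0446 0.06   0.0644]
  brass 139 rect [ 573.5 -208.1] [12.7 80.9] 20.4 mean [ 0.5725 -0.2063  0.0608] z [0.0573 0.0609 0.0648]
('blue', np.int32(307), np.int32(248), np.int32(29), np.int32(29)) 439 rect [ 423.8 -179.2] [67.9 67.3] 13.9 mean [ 0.4238 -0.1785  0.0069] z [0.0027 0.0069 0.011 ]
  bar 98 rect [ 424.3 -181.5] [15.5 57.7] 13.5 mean [ 0.4246 -0.1802  0.0416] z [0.0343 0.0424 0.0462]
  brass 60 rect [ 423.8 -178.8] [ 8.3 52.2] 13.6 mean [ 0.4238 -0.1779  0.0432] z [0.04   0.0434 0.0463]
rack base 924 rect [595.8 185.5] [309.7 181.4] 89.5 mean [0.586  0.1679 0.0097] z [0.0063 0.0091 0.0143]
rackdark 494 rect [592.1 175.9] [236.1  67.4] 72.4 mean [0.5807 0.1694 0.0108] z [0.0082 0.0104 0.0145]
redgrip 101 rect [610.1 230.1] [29.7 19.3] 73.4 mean [0.6095 0.2287 0.1221] z [0.1114 0.1227 0.1268]
greengrip 90 rect [573.2 116.1] [29.5 17.6] 72.8 mean [0.5726 0.1154 0.1222] z [0.1145 0.1227 0.1258]
s red 320 rect [606.9 229.1] [38.7 20.6] 70.9 mean [0.6066 0.2369 0.1063] z [0.0793 0.1092 0.1247]
s green 38 rect [570.8 119. ] [20. 13.] 73.8 mean [0.5711 0.119  0.1232] z [0.1218 0.1231 0.125 ]
s brass 143 rect [ 572.2 -204.4] [13.7 82.5] 20.4 mean [ 0.571  -0.1974  0.0538] z [0.0269 0.0597 0.064 ]
```

View pics/crop0.png

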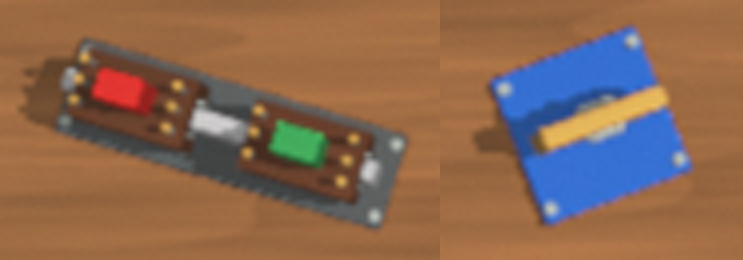

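Crop check: red grip at (122,90) on the rack, green at (298,143), and the brass bar at (600,120) on the 100 mm base, whose bar is 80 mm long and 60 mm tall. That is the dock meant.

- **Red block:** about (0.609, 0.2305), rail direction 72.5°.
- **Dock:** about (0.573, -0.2065), bar direction 110.4°.

Now I'll move over to the red block.

>>> arm_command(targets=[[[1,1,0],[0,0,0.3]],[[1,1,0],[0,0,0.3]],[[1,1,0],[0,0,0.3]],[[1,1,0],[0,0,0.3]],[[1,1,0],[0,0,0.3]],[[1,1,0],[0,0,0.3]]], claw=1)

```text
t: 0.6
tool_pos: [0.4116, -0.4393, 0.2295]
orientation: [-0.004, 0.913, -0.409, 0.001]
contact_force: [1.5, 0.7, 0.6]
opening: 0.0931
```

>>> arm_command(targets=[[[1,1,0],[0,0,0.3]],[[1,1,0],[0,0,0.3]],[[1,1,0],[0,0,0.3]],[[1,1,0],[0,0,0.3]],[[1,1,0],[0,0,0.3]],[[1,1,0],[0,0,0.3]]])

```text
t: 1.1
tool_pos: [0.5597, -0.288, 0.2292]
orientation: [-0.005, 0.965, -0.261, 0.001]
contact_force: [1.1, 0.6, 0.2]
opening: 0.0929
```

>>> arm_command(targets=[[[0.373,1,0],[0,0,0.227]],[[0.373,1,0],[0,0,0.227]],[[0.373,1,0],[0,0,0.227]],[[0.373,1,0],[0,0,0.227]],[[0.373,1,0],[0,0,0.227]]])

```text
t: 1.52
tool_pos: [0.6115, -0.1368, 0.2295]
orientation: [-0.005, 0.989, -0.145, 0.0]
contact_force: [-0.1, 1.5, 0.6]
opening: 0.0931
```

>>> arm_command(targets=[[[0,1,0],[0,0,0]],[[0,1,0],[0,0,0]],[[0,1,0],[0,0,0]],[[0,1,0],[0,0,0]]])

```text
t: 1.85
tool_pos: [0.6082, 0.007, 0.2295]
orientation: [-0.002, 0.989, -0.149, -0.001]
contact_force: [0.4, 0.7, -0.6]
opening: 0.0932
```

>>> arm_command(targets=[[[0,1,0],[0,0,0]],[[0,1,0],[0,0,0]],[[0,1,0],[0,0,0]],[[0,1,0],[0,0,0]]])

```text
t: 2.18
tool_pos: [0.6076, 0.1571, 0.2294]
orientation: [-0.002, 0.989, -0.149, -0.001]
contact_force: [-0.1, 0.2, -0.1]
opening: 0.0933
```

>>> arm_command(targets=[[[0,0.53,0],[0,0,0]],[[0,0.53,0],[0,0,0]],[[0,0.53,0],[0,0,0]],[[0,0.53,0],[0,0,0]],[[0,0.53,0],[0,0,0]],[[0,0.53,0],[0,0,0]],[[0,0.53,0],[0,0,0]],[[0,0.53,0],[0,0,0]]])

```text
t: 2.85
tool_pos: [0.6095, 0.2288, 0.2297]
orientation: [0.0, 0.988, -0.153, 0.0]
contact_force: [-0.5, -0.4, 0.1]
opening: 0.0931
```

>>> arm_command(targets=[[[0,0.005,-0.25],[0,0,0]],[[0,0.005,-0.5],[0,0,0]],[[0,0.005,-0.7],[0,0,0]],[[0,0.005,-0.82],[0,0,0]],[[0,0.005,-0.88],[0,0,0]],[[0,0.005,-0.918],[0,0,0]],[[0,0.005,-0.918],[0,0,0]],[[0,0.005,-0.918],[0,0,0]],[[0,0.005,-0.918],[0,0,0]]])

```text
t: 3.6
tool_pos: [0.6101, 0.232, 0.0937]
orientation: [-0.001, 0.988, -0.152, 0.001]
contact_force: [0.5, -0.1, 0.1]
opening: 0.093
```

```bash
python3 - <<'E'
from h import *
im,d=grab('side','s1'); a=cv2.resize(im[150:310,140:300],(560,560),interpolation=2); cv2.imwrite('pics/c1.png',a[:,:,::-1])
s=manip.get_state();print(s['tool_pos'],s['contact_force'])
E
```

```text
[0.61002241 0.23197236 0.09369716] [-0.2893444   0.1001919  -0.13667553]
```

View pics/c1.png

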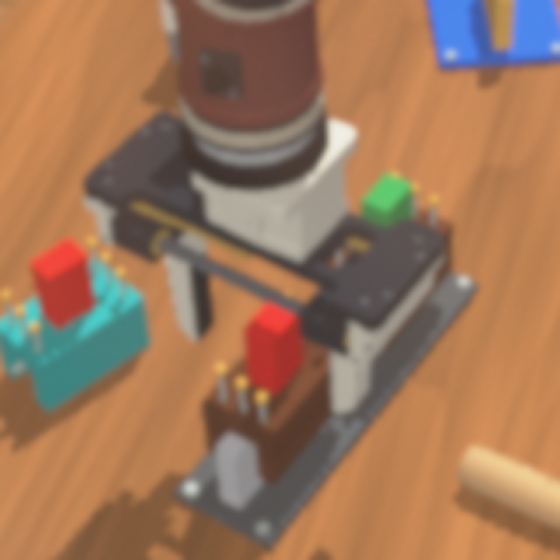

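The fingers straddle the red grip: fingers at (190,290) and (350,370), grip at (273,350). Closing on it now.

>>> arm_command(targets=[[[0,0,0],[0,0,0]],[[0,0,0],[0,0,0]],[[0,0,0],[0,0,0]],[[0,0,0],[0,0,0]],[[0,0,0],[0,0,0]],[[0,0,0],[0,0,0]],[[0,0,0],[0,0,0]],[[0,0,0],[0,0,0]],[[0,0,0],[0,0,0]],[[0,0,0],[0,0,0]]], claw=0, force=15)

```text
t: 4.48
tool_pos: [0.6089, 0.2315, 0.0919]
orientation: [0.0, 0.988, -0.152, -0.0]
contact_force: [-0.8, 0.0, 0.2]
opening: 0.0308
```

>>> arm_command(targets=[[[0,0,0],[0,0,0]],[[0,0,0],[0,0,0]],[[0,0,0],[0,0,0]],[[0,0,0],[0,0,0]],[[0,0,0],[0,0,0]],[[0,0,0],[0,0,0]]])

```text
t: 4.98
tool_pos: [0.609, 0.2315, 0.0919]
orientation: [-0.0, 0.988, -0.152, -0.0]
contact_force: [-0.1, -0.2, 0.7]
opening: 0.0201
```

>>> arm_command(targets=[[[0,0,0],[0,0,0]],[[0,0,0],[0,0,0]],[[0,0,0],[0,0,0]]], claw=0, force=45)

```text
t: 5.23
tool_pos: [0.609, 0.2315, 0.0919]
orientation: [-0.0, 0.988, -0.152, -0.0]
contact_force: [0.6, -0.1, -0.3]
opening: 0.0203
```

>>> arm_command(targets=[[[0,0,0.02],[0,0,0]],[[0,0,0.04],[0,0,0]],[[0,0,0.06],[0,0,0]],[[0,0,0.08],[0,0,0]],[[0,0,0.1],[0,0,0]],[[0,0,0.13],[0,0,0]],[[0,0,0.16],[0,0,0]],[[0,0,0.2],[0,0,0]],[[0,0,0.25],[0,0,0]],[[0,0,0.3],[0,0,0]]])

```text
t: 6.07
tool_pos: [0.6089, 0.2316, 0.1379]
orientation: [-0.0, 0.988, -0.152, 0.0]
contact_force: [-0.9, -0.3, -0.9]
opening: 0.0196
```

>>> arm_command(targets=[[[0,0,0.2],[0,0,0]],[[0,0,0.4],[0,0,0]],[[0,0,0.6],[0,0,0]],[[0,0,0.7],[0,0,0]],[[0,0,0.7],[0,0,0]],[[0,0,0.7],[0,0,0]]])

```text
t: 6.57
tool_pos: [0.6091, 0.2317, 0.2429]
orientation: [-0.0, 0.988, -0.152, 0.001]
contact_force: [-0.7, -0.5, -1.7]
opening: 0.0196
```

```bash
python3 - <<'E'
from h import *
im,d=grab('side','s2'); a=cv2.resize(im[100:310,140:350],(560,560),interpolation=2); cv2.imwrite('pics/c2.png',a[:,:,::-1])
s=manip.get_state();print(s['tool_pos'],s['orientation'],s['contact_force'],s['opening'])
E
```

```text
[0.60828445 0.23115557 0.24117444] [ 5.34846084e-04  9.88404294e-01 -1.51842553e-01 -7.10987051e-04] [-0.29928798  0.2098427  -1.64331093] 0.019770952867988398
```

View pics/c2.png

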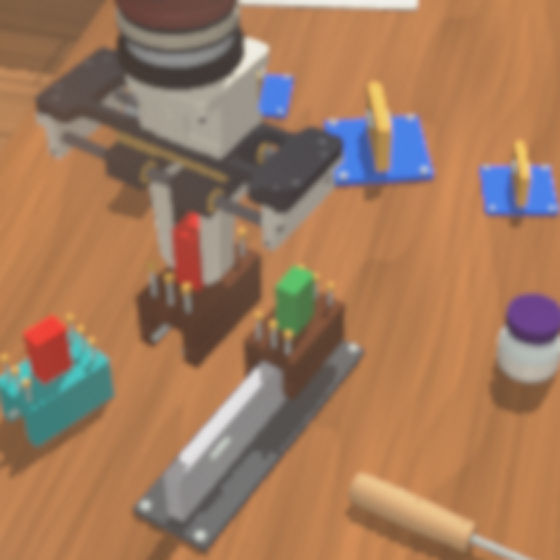

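The block is off the rail, upright in the jaws at (190,290), and green is still clipped. Carrying it to the dock.

>>> arm_command(targets=[[[-0.08,-0.25,0],[0,0,0.07]],[[-0.08,-0.5,0],[0,0,0.14]],[[-0.08,-0.75,0],[0,0,0.211]],[[-0.08,-0.97,0],[0,0,0.211]]])

```text
t: 6.95
tool_pos: [0.5954, 0.0828, 0.2395]
orientation: [0.001, 0.999, -0.041, -0.002]
contact_force: [0.0, -1.2, -1.5]
opening: 0.02
```

>>> arm_command(targets=[[[-0.08,-0.25,0],[0,0,0.07]],[[-0.08,-0.5,0],[0,0,0.14]],[[-0.08,-0.75,0],[0,0,0.211]],[[-0.08,-0.97,0],[0,0,0.211]]])

```text
t: 7.28
tool_pos: [0.5831, -0.0627, 0.2396]
orientation: [0.0, 0.998, 0.069, -0.002]
contact_force: [0.5, 0.1, -0.8]
opening: 0.02
```

>>> arm_command(targets=[[[-0.08,-0.25,0],[0,0,0.07]],[[-0.08,-0.5,0],[0,0,0.14]],[[-0.08,-0.7,0],[0,0,0.211]],[[-0.08,-0.88,0],[0,0,0.211]],[[-0.08,-0.98,0],[0,0,0.211]],[[-0.08,-0.98,-0.2],[0,0,0.211]],[[-0.08,-0.98,-0.35],[0,0,0.211]],[[-0.08,-0.98,-0.4],[0,0,0.211]],[[-0.08,-0.98,-0.4],[0,0,0.211]],[[-0.08,-0.98,-0.4],[0,0,0.211]],[[-0.08,-0.98,-0.4],[0,0,0.211]]])

```text
t: 8.2
tool_pos: [0.5741, -0.2057, 0.1832]
orientation: [0.0, 0.984, 0.179, 0.001]
contact_force: [0.5, -0.2, -1.6]
opening: 0.0196
```

```bash
python3 - <<'E'
from h import *
s=manip.get_state();q=s['orientation'];print(s['t'],s['tool_pos'],s['contact_force'],s['opening'],'jaw',np.degrees(2*np.arctan2(q[2],q[1])),q)
im,d=grab('side','s3'); a=cv2.resize(im[30:200,200:370],(560,560),interpolation=2)
P=world('side',d);hsv=cv2.cvtColor(im,cv2.COLOR_RGB2HSV);H,S,V=[hsv[...,i].astype(int) for i in range(3)]
def rect(m,tag):
    q=P[m&(d>0)];
    if len(q)<4: print(tag,len(q));return
    r=cv2.minAreaRect((q[:,:2]*1000).astype(np.float32));print(tag,len(q),np.round(r[0],1),np.round(r[1],1),round(r[2],1),'z',np.percentile(q[:,2],[3,50,97]).round(4))
near=(np.hypot(P[...,0]-.573,P[...,1]+.2065)<.09)
rect(near&((H<6)|(H>174))&(S>170)&(V>120),'red')
dk=near&(V<120)&(P[...,2]>.085)&(P[...,2]<.14)&((H<15)|(H>170)); rect(dk,'dark')
# end face of the block: points extreme along bar
u=np.array([np.cos(np.radians(110.4)),np.sin(np.radians(110.4))]);n=np.array([u[1],-u[0]])
C=np.array([.573,-.2065])
q=P[dk&(d>0)];a_=(q[:,:2]-C)@u;b_=(q[:,:2]-C)@n
print('along pct',np.percentile(a_,[1,5,50,95,99]).round(4),'across',np.percentile(b_,[1,5,50,95,99]).round(4))
im2,d2=grab('top','t3')
cv2.imwrite('pics/c3.png',np.hstack([a,cv2.resize(im2[180:240,300:325+0],(233,560),interpolation=2)])[:,:,::-1])
E
```

```text
8.2 [ 0.57408063 -0.20572689  0.18316333] [ 0.47813042 -0.17121397 -1.63100472] 0.01961792944079304 jaw 20.573720470799667 [2.63027387e-04 9.83925386e-01 1.78576459e-01 1.10208835e-03]
red 95 [ 572.  -200.7] [12.9 22.5] 13.5 z [0.1749 0.2032 0.2161]
dark 44 [ 570.4 -188.9] [45.4 49.6] 20.5 z [0.1268 0.1348 0.1396]
along pct [-0.0067 -0.0026  0.0378  0.0408  0.042 ] across [-0.019  -0.0187  0.017   0.0264  0.0264]
```

View pics/c3.png

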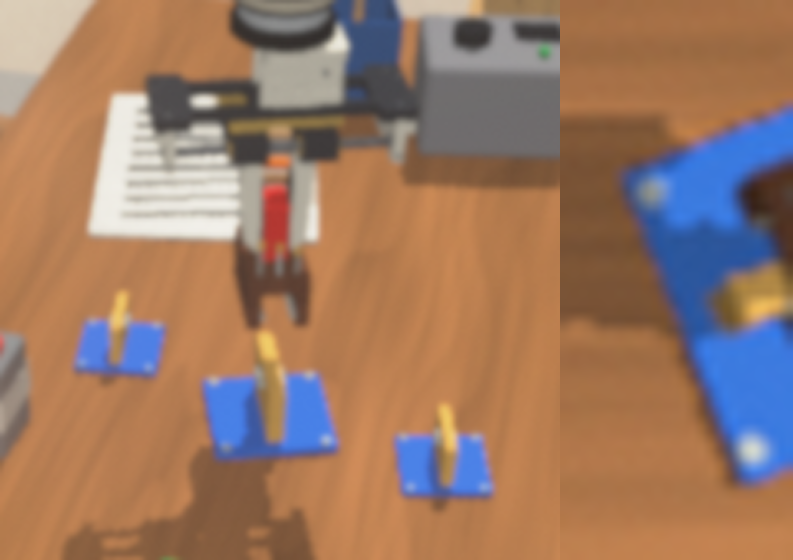

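The block hangs squarely over the dock, with its saddle slot at (275,310) in line with the bar at (270,390). The near end agrees to about 1 mm. Lowering in steps.

>>> arm_command(targets=[[[-0.005,0,-0.12],[0,0,0]],[[-0.005,0,-0.22],[0,0,0]],[[-0.005,0,-0.3],[0,0,0]],[[-0.005,0,-0.34],[0,0,0]],[[-0.005,0,-0.38],[0,0,0]],[[-0.005,0,-0.42],[0,0,0]],[[-0.005,0,-0.45],[0,0,0]],[[-0.005,0,-0.45],[0,0,0]],[[-0.005,0,-0.45],[0,0,0]]])

```text
t: 9.05
tool_pos: [0.5724, -0.2065, 0.1145]
orientation: [0.0, 0.984, 0.178, 0.0]
contact_force: [0.5, 0.5, -1.1]
opening: 0.0195
```

>>> arm_command(targets=[[[0,0,-0.02],[0,0,0]],[[0,0,-0.04],[0,0,0]],[[0,0,-0.06],[0,0,0]],[[0,0,-0.08],[0,0,0]],[[0,0,-0.09],[0,0,0]],[[0,0,-0.1],[0,0,0]]])

```text
t: 9.55
tool_pos: [0.5727, -0.2067, 0.1013]
orientation: [0.001, 0.984, 0.178, 0.0]
contact_force: [-1.4, 0.3, 10.6]
opening: 0.0195
```

>>> arm_command(targets=[[[0,0,-0.015],[0,0,0]],[[0,0,-0.03],[0,0,0]],[[0,0,-0.04],[0,0,0]],[[0,0,-0.05],[0,0,0]],[[0,0,-0.05],[0,0,0]],[[0,0,-0.05],[0,0,0]]])

```text
t: 10.05
tool_pos: [0.5718, -0.2068, 0.0919]
orientation: [0.0, 0.984, 0.178, -0.001]
contact_force: [-1.5, -0.3, 2.4]
opening: 0.0199
```

It clicked: force rose to 10.6 N, then fell to 2.4 N. I'll press a little further to confirm the hard stop.

>>> arm_command(targets=[[[0,0,-0.007],[0,0,0]],[[0,0,-0.014],[0,0,0]],[[0,0,-0.014],[0,0,0]],[[0,0,-0.014],[0,0,0]]])

```text
t: 10.38
tool_pos: [0.5718, -0.2068, 0.0919]
orientation: [0.001, 0.984, 0.178, -0.001]
contact_force: [-5.2, -0.8, 12.8]
opening: 0.0197
```

>>> arm_command(targets=[[[0,0,-0.014],[0,0,0]],[[0,0,-0.014],[0,0,0]],[[0,0,-0.014],[0,0,0]],[[0,0,-0.014],[0,0,0]]])

```text
t: 10.72
tool_pos: [0.5718, -0.2068, 0.0918]
orientation: [0.001, 0.984, 0.178, -0.001]
contact_force: [-8.6, 0.1, 22.4]
opening: 0.0201
```

Firmly seated: 22 N with no further travel. I'll ease the load, release and retreat.

>>> arm_command(targets=[[[0,0,0.014],[0,0,0]],[[0,0,0.026],[0,0,0]],[[0,0,0.026],[0,0,0]]])

```text
t: 10.97
tool_pos: [0.5719, -0.2066, 0.0919]
orientation: [0.0, 0.984, 0.178, -0.0]
contact_force: [-2.3, -0.5, 5.5]
opening: 0.0198
```

>>> arm_command(targets=[[[0,0,0],[0,0,0]],[[0,0,0],[0,0,0]],[[0,0,0],[0,0,0]],[[0,0,0],[0,0,0]],[[0,0,0],[0,0,0]],[[0,0,0],[0,0,0]],[[0,0,0],[0,0,0]],[[0,0,0],[0,0,0]]], claw=0.7)

```text
t: 11.63
tool_pos: [0.5723, -0.2064, 0.0916]
orientation: [-0.0, 0.984, 0.178, 0.0]
contact_force: [-0.0, -0.5, -0.2]
opening: 0.064
```

>>> arm_command(targets=[[[0,0,0.1],[0,0,0]],[[0,0,0.3],[0,0,0]],[[0,0,0.55],[0,0,0]],[[0,0,0.8],[0,0,0]],[[0,0,1],[0,0,0]],[[0,0,1],[0,0,0]],[[0,0,1],[0,0,0]]])

```text
t: 12.22
tool_pos: [0.5733, -0.2065, 0.2439]
orientation: [0.001, 0.984, 0.178, 0.002]
contact_force: [-0.4, -0.4, 0.3]
opening: 0.0651
```

>>> arm_command(targets=[[[-0.3,-1,0],[0,0,0]],[[-0.3,-1,0],[0,0,0]],[[-0.3,-1,0],[0,0,0]],[[-0.3,-1,0],[0,0,0]],[[-0.3,-1,0],[0,0,0]],[[-0.3,-1,0],[0,0,0]]])

```text
t: 12.72
tool_pos: [0.5247, -0.359, 0.239]
orientation: [-0.001, 0.985, 0.175, -0.002]
contact_force: [1.0, -0.1, -0.5]
opening: 0.0648
```

>>> arm_command(targets=[[[-0.5,-1,0],[0,0,0]],[[-0.5,-1,0],[0,0,0]],[[-0.5,-1,0],[0,0,0]],[[-0.5,-1,0],[0,0,0]],[[-0.5,-1,0],[0,0,0]],[[-0.5,-1,0],[0,0,0]]])

```text
t: 13.22
tool_pos: [0.4503, -0.5078, 0.2396]
orientation: [-0.001, 0.984, 0.176, -0.001]
contact_force: [1.4, -0.3, 0.3]
opening: 0.0646
```

```bash
python3 - <<'E'
from h import *
im,d=grab('top','t4');im2,d2=grab('side','s4');P=world('top',d)
hsv=cv2.cvtColor(im,cv2.COLOR_RGB2HSV);H,S,V=[hsv[...,i].astype(int) for i in range(3)]
near=(np.hypot(P[...,0]-.573,P[...,1]+.2065)<.075)
for tag,m in(('red',near&((H<6)|(H>174))&(S>170)&(V>120)&(P[...,2]>.105)),('deck',near&(P[...,2]>.066)&(P[...,2]<.082)),('block',near&(P[...,2]>.055))):
    q=P[m&(d>0)];r=cv2.minAreaRect((q[:,:2]*1000).astype(np.float32));print(tag,len(q),np.round(r[0],1),np.round(r[1],1),round(r[2],1),'z',np.percentile(q[:,2],[5,50,95]).round(4))
a=np.load('pics/top0.npz')
w=[(140,250,170,240,'rack'),(160,210,120,160,'turq'),(220,255,260,295,'jar'),(285,320,110,145,'can'),(150,185,230,310,'driver')]
for x0,x1,y0,y1,t in w: print(t,np.abs(im[y0:y1,x0:x1].astype(int)-a['im'][y0:y1,x0:x1]).mean().round(2))
cv2.imwrite('pics/c4.png',np.hstack([im[90:300,120:380],im2[90:300,130:390]]).repeat(1,0)[:,:,::-1])
s=manip.get_state();print(s['t'],s['tool_pos'],s['contact_force'],s['opening'])
E
```

```text
red 98 [ 573.6 -207.1] [19.5 29.2] 21.5 z [0.115  0.1227 0.1265]
deck 412 [ 574.  -207.6] [47.9 81. ] 20.5 z [0.0713 0.0752 0.0791]
block 572 [ 574.  -207.6] [47.9 81. ] 20.5 z [0.0711 0.0763 0.1236]
rack 7.59
turq 2.2
jar 5.48
can 2.18
driver 2.33
13.3167 [ 0.45385182 -0.50360737  0.24067656] [0.71693469 0.61367309 0.09255145] 0.06514683644492356
```

View pics/c4.png

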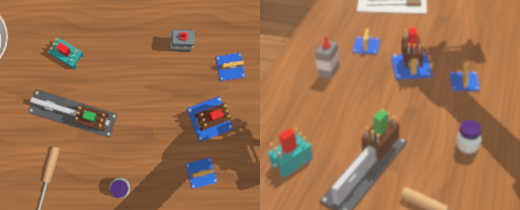

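The block sits on the dock at (210,118) in the top crop: centre within 1 mm of the rail, 0.1° off in angle, deck at about 75 mm where 74 mm is expected. Green is still clipped at (90,116), and the other things look unmoved; the arm's shadow now falls by the jar. Handing in.

```bash
python3 -c "
from cell import manip
print(manip.close_job())"
```

```text
the job is handed in; nothing more can be done
None
```

I lifted the red block straight off the storage rail, carried it to the dock (100 mm blue base, 80 mm bar), pressed it home, let go and backed the arm away. I handed the job in at about 13.3 s of robot time.

- **Seating:** while pressing, the force rose to about 10.6 N, dropped to 2.4 N as it clicked, then climbed to 22 N against the stop with no further travel. The deck measured about 75 mm above the bench against 74 mm expected, which is within camera error.
- **Alignment:** the block's centre is within about 1 mm of the rail's, and its angle is within 0.1°.
- **Everything else:** the green block is still clipped where it was. The turquoise look-alike, oil can and screwdriver areas changed little between the first and last top pictures. The jar area changed a bit more, and I put that down to the arm's shadow because the jar looks unmoved.

No check failed or disagreed.

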